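# Tick off a kit on its tally buttons

## Task

Tick off the kit for the next screen frame: with the fingertips, gently push in the green tally button on the stand of the screw tin, then the one on the stand of the white corner key, then the one on the stand of the black tape, each all the way down, where it stays. The tape measure is not in this kit, so leave its button up, and do not shift or pick up any of the parts or the things round them.

Things in the scene. Friction and masses are not known exactly. Their poses are not given: they have to be found in the camera images.
- button_tin_top (a point): centre of the top of the green tally button (cap 28 mm across, yellow stem under it) on the stand that carries the open round grey screw tin. z is up, x points from the button to the part, whose centre is about 83 mm off. While the button is up this point lies 48 mm above the table, 18 mm above the fixed round housing, 42 mm across.
- button_tin (a joint): how far that button is pushed straight down, m: 0 up, 0.010 all the way in. It moves against a steady friction of about 2.5 N and stays where it is left. At the end of its travel the cap gives on a spring by up to 5 mm more (from 3 N, then 2.5 N per mm), and comes back when let go.
- tin_center (a point): centre, half-way up, of the open round grey screw tin, 66 mm across, 41 mm tall, loose in the shallow bay (floor 8 mm above the table, rim 5 mm high) of its stand. The stand is a grey plate 160 x 104 x 8 mm fixed to the table.
- button_key_top (a point): centre of the top of the green tally button (cap 28 mm across, yellow stem under it) on the stand that carries the white L-shaped corner key. z is up, x points from the button to the part, whose centre is about 83 mm off. While the button is up this point lies 48 mm above the table, 18 mm above the fixed round housing, 42 mm across.
- button_key (a joint): how far that button is pushed straight down, m: 0 up, 0.010 all the way in. It moves against a steady friction of about 2.5 N and stays where it is left. At the end of its travel the cap gives on a spring by up to 5 mm more (from 3 N, then 2.5 N per mm), and comes back when let go.
- key_center (a point): centre, half-way up, of the white L-shaped corner key, 42 x 42 x 9 mm, loose in the shallow bay (floor 8 mm above the table, rim 5 mm high) of its stand. The stand is a grey plate 160 x 104 x 8 mm fixed to the table.
- button_tape_top (a point): centre of the top of the green tally button (cap 28 mm across, yellow stem under it) on the stand that carries the roll of black tape. z is up, x points from the button to the part, whose centre is about 83 mm off. While the button is up this point lies 48 mm above the table, 18 mm above the fixed round housing, 42 mm across.
- button_tape (a joint): how far that button is pushed straight down, m: 0 up, 0.010 all the way in. It moves against a steady friction of about 2.5 N and stays where it is left. At the end of its travel the cap gives on a spring by up to 5 mm more (from 3 N, then 2.5 N per mm), and comes back when let go.
- tape_center (a point): centre, half-way up, of the roll of black tape, lying flat, 64 mm across, 19 mm tall, loose in the shallow bay (floor 8 mm above the table, rim 5 mm high) of its stand. The stand is a grey plate 160 x 104 x 8 mm fixed to the table.
- button_measure_top (a point): centre of the top of the green tally button (cap 28 mm across, yellow stem under it) on the stand that carries the yellow tape measure. z is up, x points from the button to the part, whose centre is about 83 mm off. While the button is up this point lies 48 mm above the table, 18 mm above the fixed round housing, 42 mm across.
- button_measure (a joint): how far that button is pushed straight down, m: 0 up, 0.010 all the way in. It moves against a steady friction of about 2.5 N and stays where it is left. At the end of its travel the cap gives on a spring by up to 5 mm more (from 3 N, then 2.5 N per mm), and comes back when let go.
- measure_center (a point): centre, half-way up, of the yellow tape measure, 67 x 85 x 31 mm, loose in the shallow bay (floor 8 mm above the table, rim 5 mm high) of its stand. The stand is a grey plate 160 x 104 x 8 mm fixed to the table.
- blue_marker_center (a point): middle of a blue felt marker, 132 mm long, 17 mm thick, lying loose on the table behind the stands
- block_center (a point): middle of a pine block 47 x 98 x 37 mm, loose on the table behind the stands

How it is judged:
By the outcome, as a careful person would: the job done as asked, in the order asked, and still so for the second after the job is handed in, with the robot touching nothing.
It also fails if it takes over 48 s, if anything falls off the work surface, if the arm or the gripper's body presses on something with over 40 N, if the wrist force passes 120 N, or if a joint passes its speed limit or range.

## Robot

A 7-joint arm with a two-finger parallel gripper is mounted at the origin on the work surface; the furniture and walls round the work are solid. World frame = base frame: x ahead of the robot, y to its left, z up, the work surface at z = 0. Lengths are in mm, angles in rad, forces in N, time in s.
With the tool pointing down it reaches from about 425 to 1025 mm from the base axis. Payload 9.4 kg.
Tool frame: the origin (TCP) lies at the very end of the fingers, on their centre line; the grasp point (between the pads) lies 19 mm behind it (robot.grasp_offset is the distance from the TCP to the grasp point, in mm); z points along the fingers, y is the line along which they close (so a half turn about z gives the same grasp; the last joint's range is limited). The gripper opens to 93 mm and grips with 3 to 60 N. Pads are 15 mm wide; open, the fingers measure 128 mm over their backs; the gripper's body (75 mm by 188 mm) begins 65 mm behind the grasp point.
Start: joints at [-1.401, 0.599, -0.003, 1.599, 0.002, 0.943, -0.08], TCP at [177.124, 703.03, 218.618] pointing down, gripper open.
Joint ranges: [-2.57, 2.57], [-0.35, 1.97], [-1.29, 1.29], [0.11, 2.56], [-1.05, 4.19], [0.11, 1.86], [-2.63, 2.63]. Speed limits (rad/s): [2.22, 2.22, 3.01, 3.01, 3.14, 3.14, 3.14].

## Interface

Orientations are given as a unit quaternion [w, x, y, z].
In Python, from station import monitor, vision, workorder, robot gives the robot as it stands.
- The arm moves only by the tool step_arm, never from a script. Its argument "series" is a list of rows, each a list of 2 entries, a list of its own where there are three numbers: the shift along the world's x, y, z in mm, then the turn about the world's z in rad. In form: [[[x, y, z], yaw], ...]. A call has 1 to 8 rows; each row shifts and turns the commanded pose from where the row before left it; what a row does not reach is not made up. A row lasts 1/12 s, in which the tool goes at most 41.7 mm and 7.16 degrees, less where a joint would pass 70% of its speed; a pose out of reach is approached as far as the arm can. A call is refused whole if a number of a shift passes 41.7 or a number of a turn 0.125, either way. A call with a gripper value outside its range is refused whole. "grip" is the opening, from -1 (shut) to 1 (fully open), set as the call begins (left out, the last holds). The fingers move at their own pace and stop on an object; "squeeze" is the grip in N (left out, the last holds). Time passes only in rows, so rows that do not move let the fingers close. It gives the time, the measured TCP pose, the force, the opening and the grip force at its end, in the units of the state.
- monitor.sense(): the state, without advancing time (a new reading comes with each control period).
- vision.read_camera(name): name is "side" or "top"; returns the picture (384x512x3 uint8, red, green, blue); there is no depth.
- vision.camera_model(name): a dict with "intrinsics" (3x3 intrinsics, pixels), "distortion" ([k1, k2, p1, p2, k3] as OpenCV has them; the pictures are not rectified), "world_from_camera" (4x4, takes a point from camera to world coordinates). Camera axes: x right, y down, z forward; pixel columns grow to the right and rows downward; lengths in mm; the calibration is good to about 2 mm. A picture is of the moment at which its call begins. camera_model takes no time and is no camera call.
- workorder.hand_in(): hands the job in; it is judged then, once.
The state is a dict: "time_s": time; "joints": joint angles; "dq": joint speeds; "tau": joint torques, N m; "position": TCP position; "orientation": TCP orientation; "wrist_force": force on the tool from outside, world axes, zero at the start; "torque": the same for the moment, N m; "opening": finger opening in mm; "gripper_force": force on a finger pad.
Only numpy, scipy, OpenCV 4.12 (cv2) and the standard library are available. Lean on these libraries where they do the work, as an engineer would, in place of code of your own. Each camera call takes 0.05 s, during which the arm holds its last target. There are 200 camera calls.

## Working session

There is one attempt and no reset: what is moved stays moved. The work goes in short steps, Python scripts to look and compute and a tool call to move; the robot and the scene stay as the last step left them, time stands still between calls to the robot, and variables do not carry over. Pictures are saved under pics/ and viewed, at most 10 in all, crops included, and the job is handed in when it is done.

Besides the shell and the picture viewer there is one more tool, called after ">>>" by a JSON object that holds its "fn" and its "kwargs". step_arm: Moves the arm, as the interface text tells. Its arguments: {"type":"object","properties":{"series":{"type":"array","items":{"type":"array"}},"grip":{"type":"number"},"squeeze":{"type":"number"}},"required":["series"]}

```bash
mkdir -p pics
python3 - <<'E'
from station import monitor, vision
import cv2,numpy as np
for n in("top","side"):
    im=vision.read_camera(n); cv2.imwrite(f"pics/{n}0.png",im[:,:,::-1])
    m=vision.camera_model(n); print(n,np.round(m["world_from_camera"],3).tolist(),m["intrinsics"],m["distortion"])
s=monitor.sense();print(s["time_s"],s["position"],s["orientation"],s["opening"],s["wrist_force"])
E
```

```text
top [[0.002, -0.986, 0.168, 423.398], [-1.0, -0.005, -0.016, -10.087], [0.017, -0.168, -0.986, 1347.942], [0.0, 0.0, 0.0, 1.0]] [[441.64022223   0.         254.7119189 ]
 [  0.         441.64022223 191.86758811]
 [  0.           0.           1.        ]] [-0.0754835  0.         0.         0.         0.       ]
side [[0.895, -0.28, 0.347, 171.746], [-0.445, -0.566, 0.694, -969.19], [0.002, -0.776, -0.631, 928.16], [0.0, 0.0, 0.0, 1.0]] [[468.68465882   0.         254.15882419]
 [  0.         468.68465882 186.24888303]
 [  0.           0.           1.        ]] [-0.11716869  0.          0.          0.          0.        ]
0.1 [177.0344393  702.62330501 217.86093464] [-1.66537359e-05  1.23063697e-01  9.92398541e-01 -6.79478518e-04] 93.08215715612097 [ 0.06878547 -0.44545602  0.67042581]
```

View pics/top0.png

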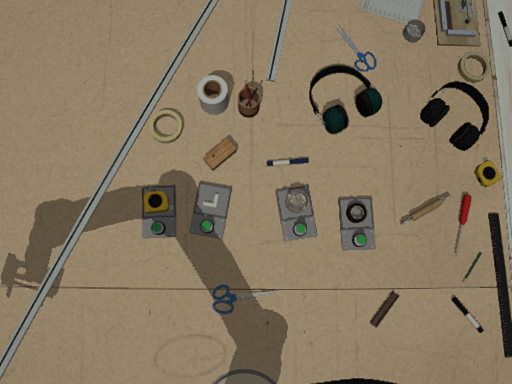

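View pics/side0.png

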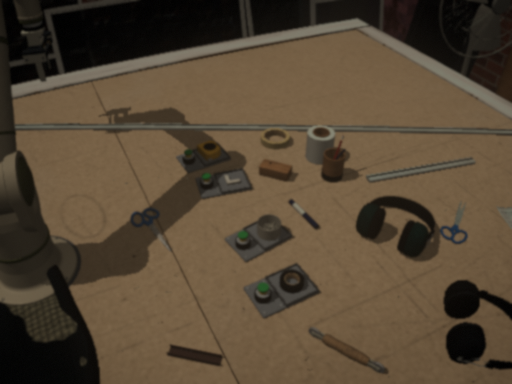

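The top view shows the green buttons at about (158,228) measure, (207,226) key, (300,228) tin and (360,240) tape. The side view shows the same four at (190,155), (207,180), (243,238) and (263,290). Next I'll mask the green and triangulate.

```bash
cat > h.py <<'E'
import cv2,numpy as np
from station import vision
def green(im,seeds):
    hsv=cv2.cvtColor(im,cv2.COLOR_RGB2HSV)
    m=cv2.inRange(hsv,(50,90,30),(85,255,255))
    n,l,s,c=cv2.connectedComponentsWithStats(m)
    out=[]
    for p in seeds:
        i=min((i for i in range(1,n) if s[i,4]>15),key=lambda i:np.hypot(*(c[i]-p)))
        out.append((c[i],s[i].tolist()))
    return out
def ray(name,px):
    m=vision.camera_model(name);T=np.array(m["world_from_camera"])
    u=cv2.undistortPoints(np.float64([[px]]),np.array(m["intrinsics"]),np.array(m["distortion"]))[0,0]
    d=T[:3,:3]@[u[0],u[1],1]; return T[:3,3],d/np.linalg.norm(d)
def plane(name,px,z):
    o,d=ray(name,px); return o+d*(z-o[2])/d[2]
def tri(a,b):
    A=np.zeros((3,3));r=np.zeros(3);rs=[ray("top",a),ray("side",b)]
    for o,d in rs:
        P=np.eye(3)-np.outer(d,d);A+=P;r+=P@o
    return np.linalg.solve(A,r)
S={"top":[(300,228),(207,226),(360,240),(158,228)],"side":[(243,238),(207,180),(263,290),(190,155)]}
E
python3 - <<'E'
from h import *
a=green(cv2.imread("pics/top0.png")[:,:,::-1].copy(),S["top"]);b=green(cv2.imread("pics/side0.png")[:,:,::-1].copy(),S["side"])
for n,p,q in zip(("tin","key","tape","meas"),a,b):
    print(n,p[0].round(1),p[1],q[0].round(1),q[1],"top48",plane("top",p[0],48).round(1)[:2],"side",plane("side",q[0],46).round(1)[:2],"tri",tri(p[0],q[0]).round(1))
E
```

```text
tin [300.7 227.9] [297, 224, 8, 9, 63] [242.6 234.2] [238, 231, 10, 7, 60] top48 [ 537.9 -167.6] side [ 539.2 -166.8] tri [ 538.3 -167.8   47.2]
key [205.6 225. ] [201, 221, 10, 9, 68] [206.  175.8] [202, 173, 9, 6, 38] top48 [545.5 112.8] side [546.5 111.1] tri [546.4 112.9  44.6]
tape [361.2 239. ] [357, 235, 9, 9, 67] [262.9 286.9] [258, 283, 11, 9, 82] top48 [ 505.3 -347.3] side [ 506.6 -347.4] tri [ 505.8 -347.8   46.8]
meas [155.9 226.7] [152, 223, 9, 9, 62] [206.  175.8] [202, 173, 9, 6, 38] top48 [539.5 259.4] side [546.5 111.1] tri [576.6 278.7 -84.7]
```

All points agree across the two views at z≈47, with sizes and layout right. The measure's side blob picked up the wrong button, but I don't need that one. Targets are tin (538,-167.5), key (546,112.5) and tape (506,-347.5). I'll shut the gripper and travel to the tin.

>>> {"fn": "step_arm", "kwargs": {"series": [[[28,-28,0],0],[[30,-28,0],0],[[30,-28,0],0],[[30,-28,0],0],[[30,-28,0],0],[[30,-28,0],0],[[30,-28,0],0],[[30,-28,0],0]], "grip": -1}}

```text
time_s: 0.77
position: [416.2, 477.3, 218.4]
orientation: [-0.0, 0.123, 0.992, -0.0]
wrist_force: [1.0, 0.2, 0.8]
opening: 44.4
gripper_force: 0.0
```

>>> {"fn": "step_arm", "kwargs": {"series": [[[8,-39,-5],0],[[8,-39,-5],0],[[8,-39,-5],0],[[8,-39,-5],0],[[8,-39,-5],0],[[8,-39,-5],0],[[8,-39,-5],0],[[8,-39,-5],0]]}}

```text
time_s: 1.43
position: [479.0, 165.2, 178.4]
orientation: [0.0, 0.123, 0.992, -0.0]
wrist_force: [0.9, -1.0, -0.2]
opening: 0.3
gripper_force: 0.0
```

>>> {"fn": "step_arm", "kwargs": {"series": [[[7,-40,-5],0],[[7,-40,-5],0],[[7,-40,-5],0],[[7,-40,-5],0],[[7,-40,-5],0],[[7,-40,-5],0],[[7,-40,-5],0],[[7,-40,-5],0]]}}

```text
time_s: 2.1
position: [535.0, -155.0, 138.2]
orientation: [-0.0, 0.123, 0.992, 0.0]
wrist_force: [0.6, -0.1, -0.4]
opening: 0.4
gripper_force: 0.0
```

>>> {"fn": "step_arm", "kwargs": {"series": [[[3,-13,-25],0],[[0,0,-30],0],[[0,0,-15],0],[[0,0,0],0],[[0,0,0],0]]}}

```text
time_s: 2.52
position: [537.5, -165.8, 68.0]
orientation: [-0.001, 0.123, 0.992, 0.0]
wrist_force: [0.8, 0.0, 0.5]
opening: 0.2
gripper_force: 0.0
```

```bash
python3 - <<'E'
from station import monitor
from h import *
a=vision.read_camera("side");b=vision.read_camera("top")
f=lambda im,x,y:cv2.resize(im[y:y+120,x:x+120],(480,480),interpolation=cv2.INTER_CUBIC)
cv2.imwrite("pics/tin1.png",np.hstack([f(a,185,160),f(b,240,150)])[:,:,::-1])
s=monitor.sense();print(s["position"],s["wrist_force"])
E
python3 -c "
import cv2;i=cv2.imread('pics/tin1.png');cv2.imwrite('pics/tin1s.png',cv2.resize(i,(800,400)))"
```

```text
[ 538.60883606 -165.81156525   69.50144797] [-0.08022732  0.07498296  0.57493294]
```

View pics/tin1s.png

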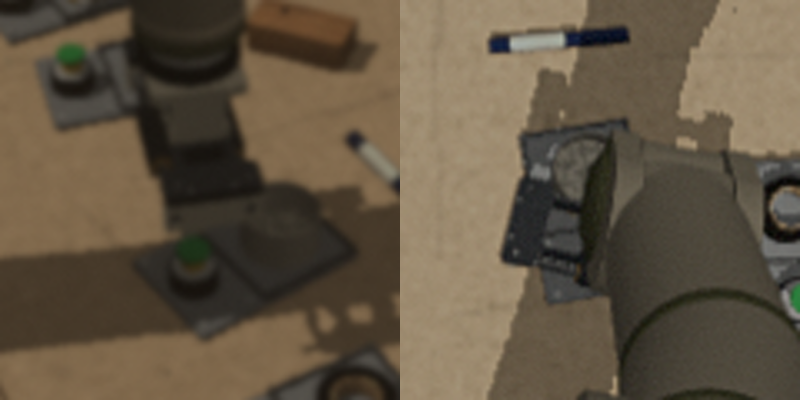

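Run:
```python
from station import monitor
from h import *
im=vision.read_camera("side")
m=vision.camera_model("side");Ti=np.linalg.inv(np.array(m["world_from_camera"]))
def pj(p):
    return cv2.projectPoints(np.float64([p]),cv2.Rodrigues(Ti[:3,:3])[0],Ti[:3,3],np.array(m["intrinsics"]),np.array(m["distortion"]))[0][0,0]
s=monitor.sense();p=np.array(s["position"])
x,y,k=200,175,8
c=cv2.resize(im[y:y+75,x:x+95],None,fx=k,fy=k,interpolation=cv2.INTER_CUBIC)[:,:,::-1].copy()
c=cv2.convertScaleAbs(c,alpha=1.8)
for q,col in((p,(0,0,255)),(p+[0,0,84],(255,0,0)),((538,-167.5,48),(255,255,255))):
    u=(pj(q)-[x,y]+.5)*k; cv2.circle(c,tuple(int(v) for v in u),4,col,-1); print(u.round())
cv2.imwrite("pics/tin2.png",c)
```

```text
[342. 425.]
[338. 232.]
[343. 476.]
```

View pics/tin2.png

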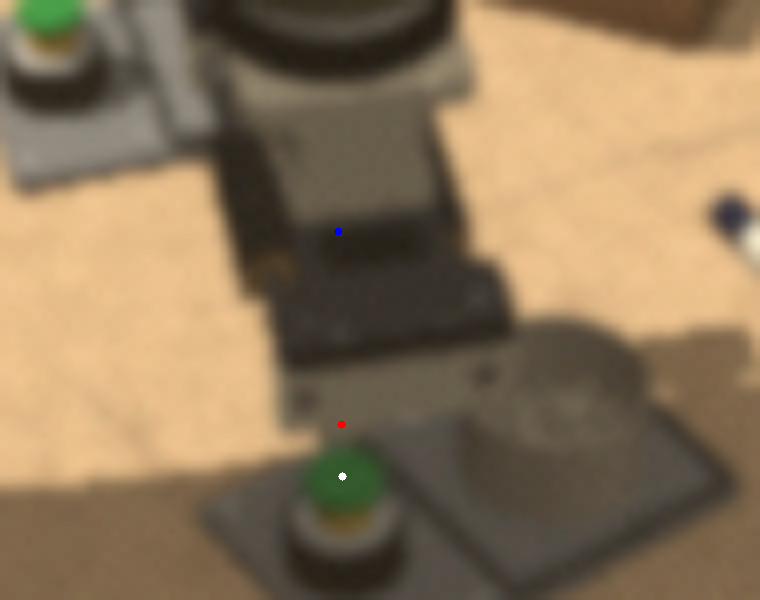

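The enlarged side view shows the projected TCP right above the cap (342,425 against 343,476), with the body hiding most of the fingers and staying clear of the tin. I'll press gently.

>>> {"fn": "step_arm", "kwargs": {"series": [[[0,-1,-10],0],[[0,0,-8],0],[[0,0,-4],0],[[0,0,-4],0],[[0,0,-3],0],[[0,0,-2],0],[[0,0,0],0]]}}

```text
time_s: 3.25
position: [538.4, -166.9, 37.4]
orientation: [0.0, 0.123, 0.992, 0.0]
wrist_force: [0.8, -0.7, 6.0]
opening: 0.4
gripper_force: 2.6
```

>>> {"fn": "step_arm", "kwargs": {"series": [[[0,0,-1.5],0],[[0,0,-1],0],[[0,0,0],0],[[0,0,0],0]]}}

```text
time_s: 3.58
position: [538.4, -166.9, 35.7]
orientation: [0.0, 0.123, 0.992, 0.0]
wrist_force: [-0.5, 0.8, 9.8]
opening: 0.9
gripper_force: 4.7
```

Force rises about 2.5 N/mm, so the cap is on its end spring and the button is fully in. I'll lift and go to the key.

>>> {"fn": "step_arm", "kwargs": {"series": [[[0,0,10],0],[[0,0,30],0],[[1,38,10],0],[[1,40,0],0],[[1,40,0],0],[[1,40,0],0],[[1,40,0],0],[[1,40,0],0]]}}

```text
time_s: 4.25
position: [543.5, 72.8, 85.5]
orientation: [-0.0, 0.123, 0.992, -0.0]
wrist_force: [1.6, 0.1, -0.7]
opening: 0.5
gripper_force: 0.0
```

>>> {"fn": "step_arm", "kwargs": {"series": [[[2,36,0],0],[[0,5,-10],0],[[0,0,-18],0],[[0,0,0],0],[[0,0,0],0],[[0,0,0],0]]}}

```text
time_s: 4.75
position: [546.0, 111.1, 57.6]
orientation: [-0.0, 0.124, 0.992, -0.0]
wrist_force: [0.4, -1.1, -0.4]
opening: 0.8
gripper_force: 0.0
```

Run:
```python
from station import monitor
from h import *
im=vision.read_camera("side");s=monitor.sense();p=np.array(s["position"]);print(p.round(1))
m=vision.camera_model("side");Ti=np.linalg.inv(np.array(m["world_from_camera"]))
x,y,k=150,130,6
c=cv2.convertScaleAbs(cv2.resize(im[y:y+100,x:x+130],None,fx=k,fy=k,interpolation=cv2.INTER_CUBIC)[:,:,::-1].copy(),alpha=1.8)
for q,col in((p,(0,0,255)),((546,112.5,48),(255,255,255)),((538,-167.5,38),(255,255,255))):
    u=cv2.projectPoints(np.float64([q]),cv2.Rodrigues(Ti[:3,:3])[0],Ti[:3,3],np.array(m["intrinsics"]),np.array(m["distortion"]))[0][0,0]
    u=(u-[x,y]+.5)*k; cv2.circle(c,tuple(int(v) for v in u),3,col,-1)
    print(u.round())
cv2.imwrite("pics/key1.png",c)
a=green(im,S["side"]);print(plane("side",a[0][0],38).round(1))
```

```text
[546.3 111.1  57.8]
[337. 259.]
[337. 273.]
[557. 643.]
[ 538.  -169.2   38. ]
```

View pics/key1.png

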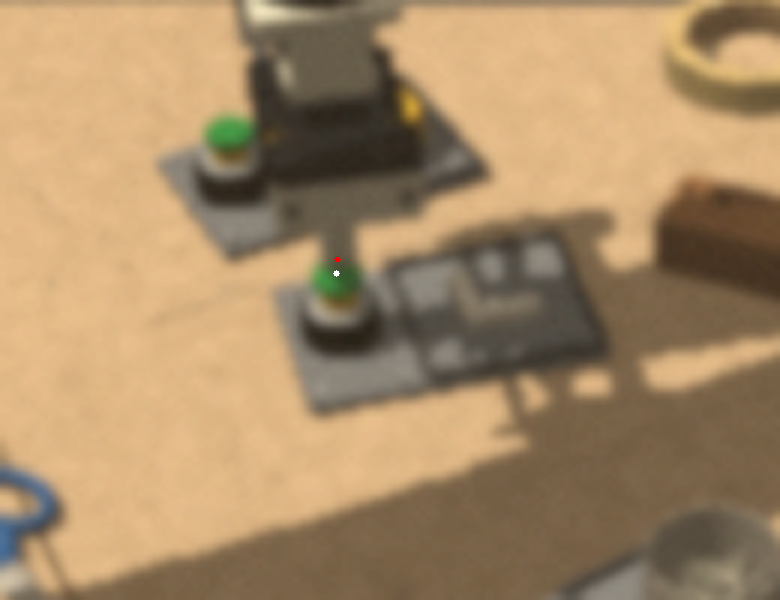

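The picture shows the fingertip at (337,255), right over the key's cap at (337,275), and the tin button now fits its pressed height. I'll press the key.

>>> {"fn": "step_arm", "kwargs": {"series": [[[0,1,-7],0],[[0,0,-4],0],[[0,0,-4],0],[[0,0,-3],0],[[0,0,-2],0],[[0,0,-2],0],[[0,0,0],0],[[0,0,0],0]]}}

```text
time_s: 5.47
position: [546.7, 112.7, 35.5]
orientation: [0.001, 0.123, 0.992, 0.0]
wrist_force: [0.7, -1.0, 9.8]
opening: 0.8
gripper_force: 4.9
```

Same force and height as the tin, so it's fully in. On to the tape.

>>> {"fn": "step_arm", "kwargs": {"series": [[[0,0,10],0],[[0,0,30],0],[[0,-38,10],0],[[-4,-40,0],0],[[-4,-40,0],0],[[-4,-40,0],0],[[-4,-40,0],0],[[-4,-40,0],0]]}}

```text
time_s: 6.13
position: [525.1, -126.4, 85.2]
orientation: [-0.0, 0.123, 0.992, 0.0]
wrist_force: [0.3, 1.0, -0.2]
opening: 0.5
gripper_force: 0.0
```

>>> {"fn": "step_arm", "kwargs": {"series": [[[-4,-40,0],0],[[-4,-40,0],0],[[-4,-40,0],0],[[-4,-40,0],0],[[-4,-40,0],0],[[0,-22,-8],0],[[0,0,-18],0],[[0,0,0],0]]}}

```text
time_s: 6.8
position: [503.9, -347.9, 56.8]
orientation: [-0.002, 0.125, 0.992, 0.001]
wrist_force: [-0.5, 0.8, -0.9]
opening: 0.3
gripper_force: 0.0
```

Run:
```python
from station import monitor
from h import *
im=vision.read_camera("side");s=monitor.sense();p=np.array(s["position"]);print(p.round(1))
m=vision.camera_model("side");Ti=np.linalg.inv(np.array(m["world_from_camera"]))
x,y,k=190,225,6
c=cv2.convertScaleAbs(cv2.resize(im[y:y+100,x:x+130],None,fx=k,fy=k,interpolation=cv2.INTER_CUBIC)[:,:,::-1].copy(),alpha=1.8)
for q,col in((p,(0,0,255)),((506,-347.5,48),(255,255,255))):
    u=cv2.projectPoints(np.float64([q]),cv2.Rodrigues(Ti[:3,:3])[0],Ti[:3,3],np.array(m["intrinsics"]),np.array(m["distortion"]))[0][0,0]
    u=(u-[x,y]+.5)*k; cv2.circle(c,tuple(int(v) for v in u),3,col,-1)
    print(u.round())
cv2.imwrite("pics/tape1.png",c)
```

```text
[ 504.6 -346.3   57.8]
[435. 355.]
[439. 372.]
```

View pics/tape1.png

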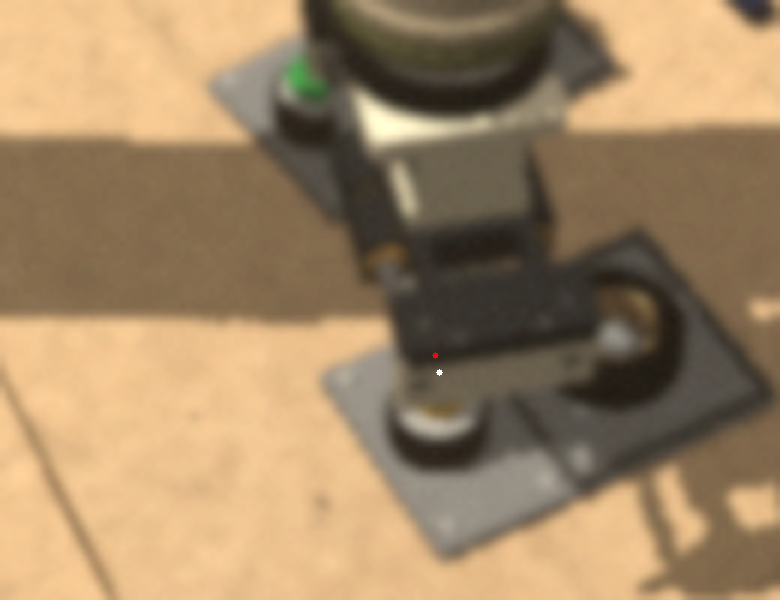

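The fingertip (435,355) sits above the tape's button (439,372), with the body hiding the cap. The tin button at (305,80) has no yellow stem showing, so it is in. I'll press with a 1.5 mm x correction.

>>> {"fn": "step_arm", "kwargs": {"series": [[[1.5,-1,-7],0],[[0,0,-4],0],[[0,0,-4],0],[[0,0,-3],0],[[0,0,-2],0],[[0,0,-2],0],[[0,0,0],0],[[0,0,0],0]]}}

```text
time_s: 7.52
position: [508.3, -347.2, 37.4]
orientation: [0.0, 0.123, 0.992, 0.0]
wrist_force: [1.6, 3.3, 5.5]
opening: 0.4
gripper_force: 2.6
```

>>> {"fn": "step_arm", "kwargs": {"series": [[[0,0,-1],0],[[0,0,-1],0],[[0,0,0],0],[[0,0,0],0],[[0,0,0],0]]}}

```text
time_s: 7.93
position: [508.2, -347.2, 35.9]
orientation: [0.0, 0.123, 0.992, 0.0]
wrist_force: [-0.0, 3.7, 8.5]
opening: 0.4
gripper_force: 4.5
```

>>> {"fn": "step_arm", "kwargs": {"series": [[[0,0,10],0],[[0,0,30],0],[[0,0,40],0],[[0,0,40],0],[[0,-40,0],0],[[0,-40,0],0],[[0,-40,0],0],[[0,-40,0],0]]}}

```text
time_s: 8.6
position: [506.8, -510.1, 156.3]
orientation: [0.0, 0.123, 0.992, -0.0]
wrist_force: [-0.2, 0.2, 0.3]
opening: 0.4
gripper_force: 0.0
```

>>> {"fn": "step_arm", "kwargs": {"series": [[[0,-40,0],0],[[0,-40,0],0],[[0,-40,0],0],[[0,0,0],0],[[0,0,0],0],[[0,0,0],0]]}}

```text
time_s: 9.1
position: [507.0, -627.5, 154.7]
orientation: [-0.0, 0.123, 0.992, 0.001]
wrist_force: [0.2, 0.3, 0.1]
opening: 0.6
gripper_force: 0.0
```

Run:
```python
from station import monitor
from h import *
t=vision.read_camera("top");im=vision.read_camera("side");s=monitor.sense();print(s["time_s"],s["position"].round(1) if hasattr(s["position"],"round") else s["position"],s["wrist_force"])
S["side"][1]=(205,182);S["side"][3]=(188,153)
for n,a,b in zip(("tin","key","tape","meas"),green(t,S["top"]),green(im,S["side"])):
    print(n,a[0].round(1),b[0].round(1),tri(a[0],b[0]).round(1))
g=lambda i,x,y,w,h,f:cv2.convertScaleAbs(cv2.resize(i[y:y+h,x:x+w],(f*w,f*h),interpolation=cv2.INTER_CUBIC),alpha=1.5)
cv2.imwrite("pics/end.png",g(im,165,130,170,190,3)[:,:,::-1]); cv2.imwrite("pics/endtop.png",g(t,130,120,260,140,3)[:,:,::-1])
```

```text
9.2 [ 508.1 -626.4  155.3] [-0.23880047  0.2901808   0.09018816]
tin [300.1 228.3] [242.7 237.1] [ 538.4 -167.6   36.3]
key [206.1 225.5] [206.1 178.6] [545.9 112.6  34.1]
tape [360.3 239.4] [262.8 289.6] [ 505.7 -347.6   36.4]
meas [155.9 226.6] [187.9 151.7] [541.1 260.1  44.3]
```

View pics/end.png

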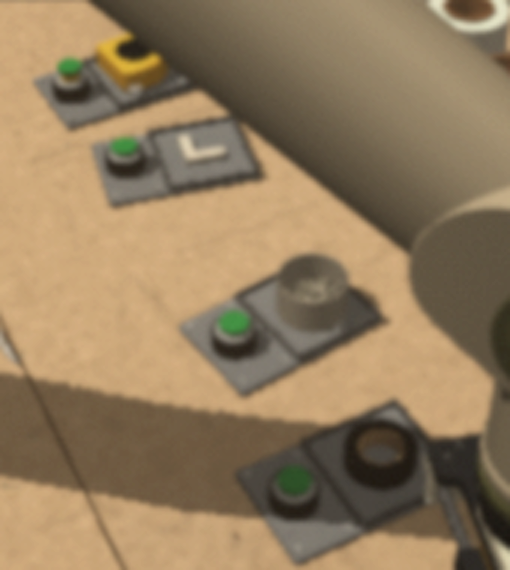

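View pics/endtop.png

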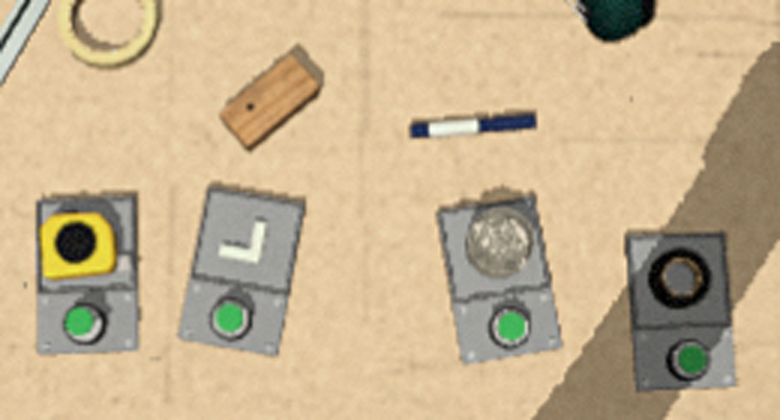

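The three kit buttons dropped 10–11 mm with no yellow stem showing. The measure's button is still up, and the parts, block and marker look unmoved.

```bash
python3 -c "
from station import workorder
print(workorder.hand_in())"
```

```text
the job is handed in; nothing more can be done
None
```

The tin, key and tape buttons were pushed all the way in, in that order; the tape measure's button is still up, nothing else looks moved, and the job was handed in at about 9 s.

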